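Box the tipped vial from the sample turntable

ROBOT

A 7-joint arm with a two-finger parallel gripper is mounted at the origin on the work surface. World frame = base frame: x ahead of the robot, y to its left, z up, the work surface at z = 0. Lengths are in m, angles in rad, forces in N, time in s.
With the tool pointing down it reaches from about 0.425 to 0.925 m from the base axis. Payload 6.8 kg.
Tool frame: the origin (TCP) lies at the very end of the fingers, on their centre line; the grasp point (between the pads) lies bot.grip_depth behind it (bot.grip_depth is the distance from the TCP to the grasp point, in m); z points along the fingers, y is the line along which they close (so a half turn about z gives the same grasp; the last joint's range is limited). The gripper opens to 85 mm and grips with 20 to 120 N. Pads are 22 mm wide; open, the fingers measure 114 mm over their backs; the gripper's body (76 mm by 85 mm) begins 54 mm behind the grasp point. The pads swing forward as they close: fully open they stand 13 mm farther back than shut.
Start: joints at [-1.235, 0.477, 0.022, 1.555, -0.011, 1.109, -0.083], TCP at [0.29, 0.61, 0.204] pointing down, gripper open.
Joint ranges: [-2.96, 2.96], [-0.34, 2.1], [-1.41, 1.46], [0.24, 2.44], [-1.37, 4.51], [0.17, 1.92], [-2.96, 2.96]. Speed limits (rad/s): [2.39, 2.39, 3.14, 3.14, 3.14, 3.14, 3.14].

INTERFACE

Orientations are given as a unit quaternion [w, x, y, z].
In Python, from station import bot gives the robot as it stands.
- The arm moves only by the tool send_rows, never from a script. Its arguments are lists of equal length, an entry for each row: "slide": the shift along the tool's x, y, z in mm, a list of three; "roll": the turn about the tool's z in degrees; "claw": the opening, from 0 (shut) to 1 (fully open). A call has exactly 8 rows; each row is the pose to reach, as a shift and turn from the pose commanded when the call began, along the tool's axes at that moment; what a row does not reach only later rows make up. A row lasts 1/12 s, in which the tool goes at most 41.7 mm and 7.16 degrees, less where a joint would pass 70% of its speed; a pose out of reach is approached as far as the arm can. A call with a gripper value outside its range is refused whole. The fingers move at their own pace and stop on an object; "force" is the grip in N (left out, the last holds). Time passes only in rows, so rows that repeat a pose let the fingers close, or fill a call up. It gives the time, the measured TCP pose, the force, the opening and the grip force at its end, in the units of the state.
- bot.get_obs(): the state, without advancing time (a new reading comes with each control period).
- bot.read_camera(name): name is "scene" or "top" or "wrist"; returns the picture (480x640x3 uint8, red, green, blue); there is no depth.
- bot.camera_model(name): a dict with "camera_matrix" (3x3 intrinsics, pixels), "D" ([k1, k2, p1, p2, k3] as OpenCV has them; the pictures are not rectified), "camera_from_world" (4x4, takes a point from world to camera coordinates). Camera axes: x right, y down, z forward; pixel columns grow to the right and rows downward; lengths in m; the calibration is good to about 2 mm. A picture is of the moment at which its call begins: read the wrist's pose just before it. camera_model takes no time and is no camera call; for the wrist camera it gives the pose at the moment of the call.
- bot.hand_in(): hands the job in; it is judged then, once.
The state is a dict: "t": time; "q": joint angles; "joint_vel": joint speeds; "joint_torque": joint torques, N m; "eef_pos": TCP position; "tool_rot": TCP orientation; "contact_force": force on the tool from outside, world axes, zero at the start; "torque": the same for the moment, N m; "gripper_width": opening from 0.0 (shut) to 1.0 (fully open); "grasp_force": force on a finger pad.
Only numpy, scipy, OpenCV 4.12 (cv2) and the standard library are available. Lean on these libraries where they do the work, as an engineer would, in place of code of your own. Each camera call takes 0.05 s, during which the arm holds its last target. There are 200 camera calls.

TASK

One vial has tipped over on the free-turning sample turntable and its glass may be cracked. With a light grip, lift it off without setting the turntable spinning or upsetting the standing vials, lay it down (do not drop it) lengthwise in the white V saddles of the open blue box so that both saddles carry it evenly, then close the lid fully. Leave the amber bottle where it stands.

Things in the scene. Friction and masses are not known exactly. Their poses are not given: they have to be found in the camera images.
- turntable: Sample turntable, 175 to 230 mm to one side of the robot's centre line, left or right. A flat aluminium platter, 260 mm across and 12 mm thick, without a rim, on a fixed grey foot 150 mm across. Origin: on the axis, at the table surface; the platter's flat top is 36 mm above it.
- platter (a joint): Angle of the platter about its vertical axis, rad, counter-clockwise from above. It turns freely with almost no friction and coasts for a few seconds when pushed.
- tipped_vial: The tipped vial, lying on the platter. Amber glass cylinder, 28 mm in diameter, 70 mm long, black screw cap of the same diameter at one end (16 mm). About 30 to 65 g. Origin: on its axis at mid-length, 14 mm above what it lies on; x runs along it towards the cap. It can roll. Never grip it harder than 45 N (at each finger; 90 N counting both); 20 to 30 N holds it well.
- vial_a: Standing vial on the platter, same make (28 mm diameter, 70 mm tall, cap up). Origin: centre of its underside; z up along the vial. Must stay standing. The three stand together on the side of the platter away from the tipped one, at least 80 mm from its middle.
- vial_b: Standing vial, as vial_a.
- vial_c: Standing vial, as vial_a.
- box: Blue plastic sample box, fixed to the table: 130 mm (x) by 150 mm (y) outside, 55 mm high, walls and floor 5 mm. Origin: centre of its underside; x points from its front to the lid's hinge side (roughly away from the robot), y along the hinge, z up. It is on the other side of the centre line from the turntable. Inside are two white V saddles: see cradle.
- cradle (a point): Middle of the vial's axis when it rests in both saddles, along the box's y, cap end either way: 28 mm above the table over the box's centre. Axes as the box's. The saddles (90 degree V running along y) are 12 mm thick along y, 45 mm wide along x, tops 26 mm above the table, centred at y = -27 and +27 mm: a 42 mm gap for the fingers between them.
- lid (a joint): Opening angle of the lid, rad: 0 closed on the rim, 1.57 upright; starts at 1.6 to 1.85, leaning slightly away from the robot; stop at 1.9. Hinge along the box's far (+x) top edge, stiff: the lid stays where it is left and takes 0.1 to 0.2 N m (1 to 2 N at its edge) to move. It closes towards the robot: push it over from behind, then press it down.
- lid_edge (a point): Middle of the lid's free edge, on its outer face (the face that is on top when closed). 130 mm from the hinge axis; the lid is 150 mm wide (as the box) and 6 mm thick, the outer face is 6 mm from the hinge axis. A tab 40 mm wide projects 11 mm past this edge.
- lid_hinge (a point): Middle of the lid's hinge axis, 55.5 mm above the table, 65 mm in x from the box's centre.
- bottle: Bystander: amber bottle with black cap, 64 mm diameter, 130 mm tall, on the table beyond the gap between turntable and box. Origin: centre of its underside. Leave it alone.
Things that resemble listed ones, but are neither listed nor needed, are in the scene too. What is shaped like the vial_b but green is not meant.

How it is judged:
On the way, in this order (a step that is already met when the one before it is completed fails the run):
1. the tipped vial is lifted clear of the turntable, its middle more than 40 mm above the platter (z of tipped_vial in the frame of turntable above 0.076 m), for 0.1 s.
2. the vial lies in the box's V saddles, let go and at rest, while the lid is still open (more than 1 rad) (x of tipped_vial in the frame of cradle between -0.008 and 0.008 m and y of tipped_vial in the frame of cradle between -0.016 and 0.016 m and z of tipped_vial in the frame of cradle between -0.006 and 0.006 m and angle between the x axis of tipped_vial and the y axis of box, either way round below 0.15 rad and contact force between the fingers and tipped_vial below 0.05 N and linear speed of tipped_vial below 0.03 m/s and value of joint lid above 1 rad), for 0.2 s.
At the end, for the whole second after the job is handed in: Lid shut (within 0.06 rad); vial at rest in both saddles (middle within 8 mm across, 16 mm along, 6 mm in height, 0.15 rad); standing vials upright (0.15 rad), still and on the platter (within 125 mm of its axis); platter under 0.3 rad/s; bottle within 20 mm of its start (value of joint lid below 0.06 rad and x of tipped_vial in the frame of cradle between -0.008 and 0.008 m and y of tipped_vial in the frame of cradle between -0.016 and 0.016 m and z of tipped_vial in the frame of cradle between -0.006 and 0.006 m and angle between the x axis of tipped_vial and the y axis of box, either way round below 0.15 rad and linear speed of tipped_vial below 0.03 m/s and angle between each of vial_a, vial_b, vial_c's own z axis and vertical below 0.15 rad and horizontal distance between each of vial_a, vial_b, vial_c and turntable below 0.125 m and z of each of vial_a, vial_b, vial_c in the frame of turntable above 0.03 m and linear speed of each of vial_a, vial_b, vial_c below 0.04 m/s and velocity of joint platter between -0.3 and 0.3 rad/s and distance of bottle from where it was at the start of the episode below 0.02 m); the robot touches nothing.
It fails at once if the tipped vial is squeezed or hit by the fingers with more than 90 N, both fingers added (a grip of 45 N) (contact force between the fingers and tipped_vial above 90 N).
It fails at once if the tipped vial is dropped or thrown: it moves faster than 0.6 m/s (a fall of about 18 mm) while not in the fingers (linear speed of tipped_vial above 0.6 m/s and contact force between the fingers and tipped_vial below 0.05 N).
It fails at once if the turntable is set spinning faster than 1.5 rad/s (velocity of joint platter above 1.5 rad/s or velocity of joint platter below -1.5 rad/s).
It fails at once if a standing vial is upset (tilted more than 0.4 rad) (angle between any of vial_a, vial_b, vial_c's own z axis and vertical above 0.4 rad).
It fails at once if the bottle is moved more than 30 mm (distance of bottle from where it was at the start of the episode above 0.03 m).
It also fails if it takes over 58 s, if anything falls off the work surface, if the arm or the gripper's body presses on something with over 40 N, if the wrist force passes 120 N, or if a joint passes its speed limit or range.

## Working session

There is one attempt and no reset: what is moved stays moved. The work goes in short steps, Python scripts to look and compute and a tool call to move; the robot and the scene stay as the last step left them, time stands still between calls to the robot, and variables do not carry over. Pictures are saved under pics/ and viewed, at most 10 in all, crops included, and the job is handed in when it is done.

Besides the shell and the picture viewer there is one more tool, called after "Request:" as name(argument=value, ...) on one line, values as JSON. send_rows: Moves the arm, as the interface text tells. Its arguments: {"type":"object","properties":{"slide":{"type":"array","items":{"type":"array","items":{"type":"number"}}},"roll":{"type":"array","items":{"type":"number"}},"claw":{"type":"array","items":{"type":"number"}},"force":{"type":"number"}},"required":["slide","roll","claw"]}

```bash
mkdir -p pics; ls; python3 - <<'E'
from station import bot
import cv2,numpy as np
print(bot.get_obs(), bot.grip_depth)
for n in ["top","scene"]:
    im=bot.read_camera(n); cv2.imwrite(f"pics/{n}0.png",im[...,::-1])
    m=bot.camera_model(n); print(n,m)
E
```

```text
pics
{'t': 0.0, 'q': array([-1.23511007,  0.47778644,  0.02234291,  1.55644507, -0.01149317,
        1.10929229, -0.08312661]), 'joint_vel': array([ 0.00041162, -0.0003054 , -0.00094572, -0.00010793,  0.0010351 ,
       -0.00138755,  0.00013075]), 'joint_torque': array([-2.20431052e-04, -5.96464348e+01,  1.60801761e+00, -2.81190097e+01,
        1.25551698e-02,  9.44919360e-03,  3.43321540e-05]), 'eef_pos': array([0.28956644, 0.6090305 , 0.20253768]), 'tool_rot': array([-1.28938998e-04,  2.20078940e-01,  9.75481649e-01, -8.92171641e-04]), 'contact_force': array([-0.50495539, -0.81198147,  0.20648965]), 'torque': array([0.02721407, 0.02742579, 0.0133528 ]), 'grasp_force': 0.0, 'gripper_width': 1.0029598480295314} 0.0187
top {'camera_matrix': array([[580.58037806,   0.        , 321.66507617],
       [  0.        , 580.58037806, 244.64203705],
       [  0.        ,   0.        ,   1.        ]]), 'D': array([-0.17347297,  0.        ,  0.        ,  0.        ,  0.        ]), 'camera_from_world': array([[-3.44411289e-02, -9.99406690e-01,  2.77494564e-04,
         8.06831739e-03],
       [-9.78858216e-01,  3.36769787e-02, -2.01748493e-01,
         5.87739805e-01],
       [ 2.01619448e-01, -7.22007367e-03, -9.79437323e-01,
         9.30913582e-01],
       [ 0.00000000e+00,  0.00000000e+00,  0.00000000e+00,
         1.00000000e+00]])}
scene {'camera_matrix': array([[506.90541394,   0.        , 313.05644664],
       [  0.        , 506.90541394, 235.05615401],
       [  0.        ,   0.        ,   1.        ]]), 'D': array([-0.05511771,  0.        ,  0.        ,  0.        ,  0.        ]), 'camera_from_world': array([[ 0.82979858,  0.5578388 , -0.01581746, -0.49794321],
       [ 0.4267857 , -0.652606  , -0.62606659, -0.2100725 ],
       [-0.3595668 ,  0.5127585 , -0.77960916,  1.22109275],
       [ 0.        ,  0.        ,  0.        ,  1.        ]])}
```

View pics/top0.png

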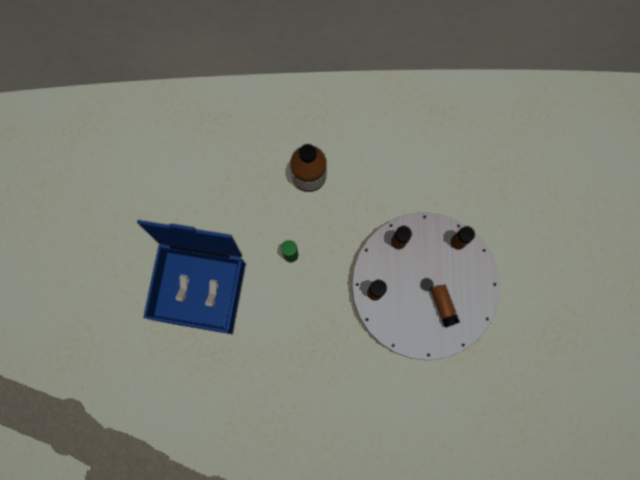

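View pics/scene0.png

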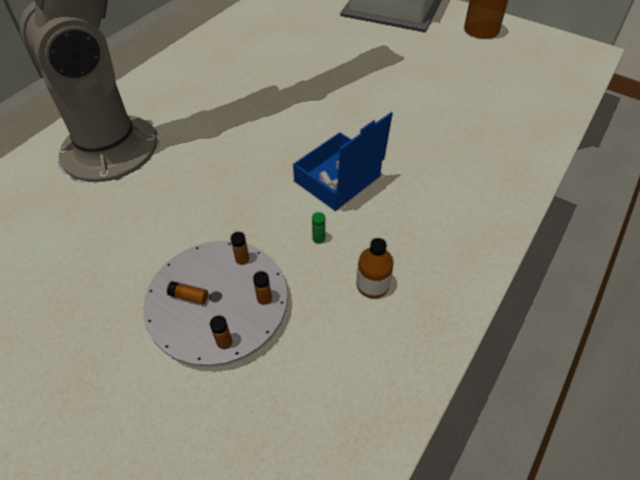

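Top view: turntable centred at about (425,285) with standing vials at (402,237), (463,237), (377,289). The tipped vial lies at (446,305) with its cap at (450,321). The blue box is at (195,290) with its lid at (190,240), saddles at (183,289) and (212,293), and the bottle at (309,168).
Scene view: the tipped vial is at (188,293) with its cap on the left, and the green look-alike stands at (319,228), off the platter. The candidates are the three standing amber vials, the green one and the lying amber one. Only the lying amber one fits "tipped vial". I'll confirm it in a crop.

```bash
cat > h.py <<'E'
import numpy as np, cv2
from station import bot
def ray(m,uv):
    n=cv2.undistortPoints(np.float64(uv).reshape(-1,1,2),m["camera_matrix"],m["D"]).reshape(-1,2)
    T=m["camera_from_world"];R=T[:3,:3]
    return -R.T@T[:3,3], np.c_[n,np.ones(len(n))]@R
def plane(m,uv,z):
    c,d=ray(m,uv); return c+d*((z-c[2])/d[:,2])[:,None]
def tri(ms,uvs):   # one point seen in several views
    A=np.zeros((3,3));b=np.zeros(3)
    for m,uv in zip(ms,uvs):
        c,d=ray(m,[uv]); d=d[0]/np.linalg.norm(d); P=np.eye(3)-np.outer(d,d); A+=P;b+=P@c
    return np.linalg.solve(A,b)
def proj(m,p):
    T=m["camera_from_world"]
    return cv2.projectPoints(np.float64(p).reshape(-1,1,3),cv2.Rodrigues(T[:3,:3])[0],T[:3,3],m["camera_matrix"],m["D"])[0].reshape(-1,2)
def blobs(mask,amin=30):
    c,_=cv2.findContours(mask.astype(np.uint8),cv2.RETR_EXTERNAL,cv2.CHAIN_APPROX_NONE)
    return [k for k in c if cv2.contourArea(k)>amin]
E
python3 - <<'E'
from h import *
im=cv2.imread("pics/top0.png");m=bot.camera_model("top")
hsv=cv2.cvtColor(im,cv2.COLOR_BGR2HSV)
H,S,V=[hsv[...,i].astype(int) for i in range(3)]
plat=np.zeros(H.shape,bool);plat[200:370,340:510]=1
for nm,mk in [("amber",(H<20)&(S>120)&plat),("black",(V<45)&plat),]:
    for k in blobs(mk,20): print(nm,cv2.minAreaRect(k),cv2.contourArea(k))
both=((H<20)&(S>120)|(V<45))&plat
for k in blobs(both,100): print("both",cv2.minAreaRect(k),cv2.contourArea(k))
sad=(S<90)&(V>100);sad[:, :165]=0;sad[:,228:]=0;sad[:268]=0;sad[:310]&=True;sad[312:]=0
for k in blobs(sad,20):
    r=cv2.minAreaRect(k);print("sad",r,plane(m,[r[0]],.026))
blue=(H>105)&(H<130)&(S>150)
for k in blobs(blue,300):
    a=cv2.approxPolyDP(k,4,True).reshape(-1,2);print("blue",a.tolist())
# platter ellipse: bright low-sat inside region vs cream table
print("px table",hsv[380,300],"platter",hsv[320,400])
cv2.imwrite("pics/c1.png",np.hstack([cv2.resize(im[200:370,345:510],None,fx=2.4,fy=2.4,interpolation=2),cv2.resize(im[205:345,130:260],(378,408),interpolation=2)]))
E
```

```text
amber ((372.292724609375, 295.1341857910156), (12.806248664855957, 5.4660820960998535), 38.65980911254883) 31.5
amber ((443.1643981933594, 301.9383850097656), (32.77152633666992, 14.396063804626465), 69.44395446777344) 418.0
amber ((397.0735168457031, 242.5441131591797), (13.3768892288208, 9.089424133300781), 30.963754653930664) 75.5
amber ((457.23443603515625, 241.9861602783203), (13.121187210083008, 11.626367568969727), 41.633541107177734) 105.0
black ((449.85003662109375, 320.04998779296875), (8.854375839233398, 15.495159149169922), 71.56504821777344) 108.0
black ((376.2500305175781, 289.2500305175781), (14.849242210388184, 19.798988342285156), 45.0) 230.5
black ((462.0765075683594, 237.50587463378906), (14.534341812133789, 25.055469512939453), 49.39870071411133) 291.5
black ((400.8000793457031, 236.90003967285156), (14.758047103881836, 22.360679626464844), 26.56505012512207) 263.5
both ((443.68365478515625, 304.419677734375), (42.887611389160156, 16.376312255859375), 66.37062072753906) 534.5
both ((376.2500305175781, 289.2500305175781), (14.849242210388184, 19.798988342285156), 45.0) 230.5
both ((462.0765075683594, 237.50587463378906), (14.534341812133789, 25.055469512939453), 49.39870071411133) 295.0
both ((400.8000793457031, 236.90003967285156), (14.758047103881836, 22.360679626464844), 26.56505012512207) 265.5
sad ((211.25, 292.75), (9.021342277526855, 26.475679397583008), 11.309932708740234) [[0.51540839 0.18360681 0.026     ]]
sad ((181.8719940185547, 287.54705810546875), (9.963720321655273, 26.28925132751465), 10.784297943115234) [[0.52608981 0.23600926 0.026     ]]
blue [[138, 221], [165, 244], [159, 247], [145, 316], [231, 332], [243, 263], [231, 256], [240, 254], [230, 236]]
px table [ 34  26 145] platter [102   9 148]
```

View pics/c1.png

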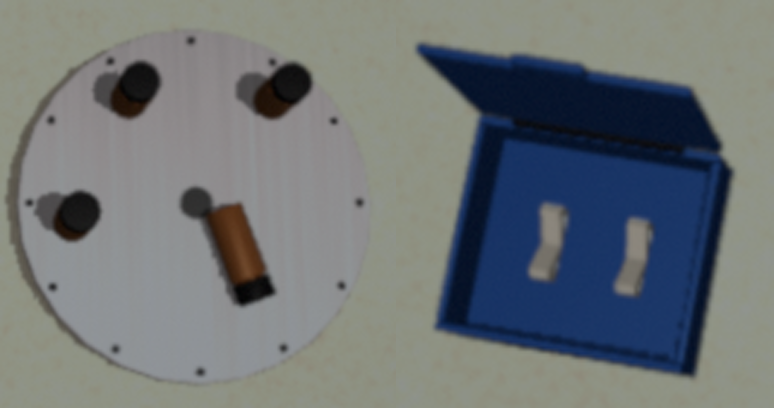

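The crop confirms it: the amber vial lying at (446,305) with its black cap toward the robot is the target, and the other three stand clear of it. The box and its two saddles are also clear.

```bash
cat > m.py <<'E'
from h import *
im=cv2.imread("pics/top0.png");m=bot.camera_model("top");ms=bot.camera_model("scene")
e=plane(m,[(438.3,287.5),(451.7,323.3)],.050);print("vial ends",e,e.mean(0),np.linalg.norm(e[0]-e[1]))
d=e[1]-e[0];print("axis deg",np.degrees(np.arctan2(d[1],d[0])))
s=plane(m,[(211.25,292.75),(181.87,287.55)],.024);print("cradle",s.mean(0),np.linalg.norm(s[0]-s[1]),"y dir deg",np.degrees(np.arctan2(*(s[1]-s[0])[[1,0]])))
f=plane(m,[(145,316),(231,332)],.055);print("front rim",f,np.linalg.norm(f[0]-f[1]),np.degrees(np.arctan2(*(f[0]-f[1])[[1,0]])))
g=plane(m,[(345+76/2.4,200+213/2.4),(345+140/2.4,200+82/2.4),(345+291/2.4,200+82/2.4)],.106);print("standing",g)
ht=plane(m,[(345+196/2.4,200+203/2.4)],.036);print("hub?",ht)
# lid top corners from crop: scale 378/130, 408/140
sx,sy=378/130,408/140
for c in [((418-396)/sx+130,45/sy+205),((690-396)/sx+130,90/sy+205)]: print("lid corner",c,plane(m,[c],.185))
o=bot.get_obs();w,x,y,z=o["tool_rot"]
from scipy.spatial.transform import Rotation as Ro
print(Ro.from_quat([x,y,z,w]).as_matrix().round(3))
E
python3 m.py
```

```text
vial ends [[ 0.50797786 -0.20920496  0.05      ]
 [ 0.44588023 -0.22813428  0.05      ]] [ 0.47692905 -0.21866962  0.05      ] 0.06491867588343177
axis deg -163.04712208394133
cradle [0.52101108 0.21023758 0.024     ] 0.05358894118477613 y dir deg 78.48510671189892
front rim [[0.47488731 0.29312179 0.055     ]
 [0.44441373 0.14491565 0.055     ]] 0.1513066344039397 78.38099857651628
standing [[ 0.50292737 -0.09753647  0.106     ]
 [ 0.59108448 -0.14607297  0.106     ]
 [ 0.58761416 -0.25085799  0.106     ]]
hub? [[ 0.51559039 -0.19202842  0.036     ]]
lid corner (137.56613756613757, 220.44117647058823) [[0.60931417 0.26854464 0.185     ]]
lid corner (231.11111111111111, 235.88235294117646) [[0.57996696 0.12383433 0.185     ]]
[[-0.903  0.429 -0.001]
 [ 0.429  0.903 -0.002]
 [-0.    -0.002 -1.   ]]
```

Request:
send_rows(slide=[[-31,-28,-6],[-62,-56,-12],[-94,-84,-18],[-125,-112,-24],[-156,-140,-30],[-188,-168,-36],[-219,-196,-42],[-250,-224,-46]], roll=[7,14,21,28,35,42,49,56], claw=[1,1,1,1,1,1,1,1], force=25)

```text
t: 0.77
eef_pos: [0.4176, 0.3031, 0.2493]
tool_rot: [-0.0, 0.655, 0.756, 0.0]
contact_force: [0.8, 0.6, -0.6]
gripper_width: 0.997
grasp_force: 0.0
```

```bash
cat >> h.py <<'E'
from scipy.spatial.transform import Rotation as Ro
def go(p,yh=None):
    "slide (mm) and roll (deg) to bring TCP to p, tool y to heading yh (mod 180)"
    o=bot.get_obs();w,x,y,z=o["tool_rot"];R=Ro.from_quat([x,y,z,w]).as_matrix()
    h=np.degrees(np.arctan2(R[1,1],R[0,1]));s=R.T@(np.array(p)-o["eef_pos"])*1000
    print("t",round(o["t"],2),"at",o["eef_pos"].round(4),"yh",round(h,1),"slide",s.round(1),"roll",None if yh is None else round(h-yh,1),"F",o["contact_force"].round(1),"q7",o["q"][6].round(2),"w",round(o["gripper_width"],3))
E
python3 -c "
from h import *
go((.48,0,.25),-73)
go((.477,-.219,.22),-73)"
```

```text
t 0.77 at [0.4176 0.3031 0.2493] yh 8.2 slide [-308.9   18.3   -0.9] roll 81.2 F [ 0.8  0.6 -0.6] q7 -0.54 w 0.997
t 0.77 at [0.4176 0.3031 0.2493] yh 8.2 slide [-525.2  -16.    29. ] roll 81.2 F [ 0.8  0.6 -0.6] q7 -0.54 w 0.997
```

Request:
send_rows(slide=[[-39,2,0],[-77,5,0],[-116,7,0],[-155,9,0],[-193,11,0],[-232,14,0],[-270,16,0],[-309,18,0]], roll=[7,14,21,28,35,42,49,56], claw=[1,1,1,1,1,1,1,1])

```text
t: 1.43
eef_pos: [0.4809, 0.0005, 0.2489]
tool_rot: [-0.0, 0.933, 0.36, 0.0]
contact_force: [0.4, 0.8, 0.6]
gripper_width: 1.0
grasp_force: 0.0
```

```bash
python3 -c "
from h import *
go((.477,-.219,.22),-73)"
```

```text
t 1.43 at [0.4809 0.0005 0.2489] yh -47.8 slide [-150.4  159.9   28.8] roll 25.2 F [0.4 0.8 0.6] q7 -0.88 w 1.0
```

Request:
send_rows(slide=[[-22,23,4],[-43,46,8],[-65,69,12],[-87,92,16],[-109,115,20],[-130,138,24],[-150,160,29],[-150,160,29]], roll=[4,8,12,16,20,23,25,25], claw=[1,1,1,1,1,1,1,1])

```text
t: 2.1
eef_pos: [0.477, -0.2232, 0.2195]
tool_rot: [0.002, 0.989, 0.148, -0.001]
contact_force: [-1.0, -0.3, -0.4]
gripper_width: 0.999
grasp_force: 0.0
```

```bash
python3 - <<'E'
from h import *
go((.477,-.219,.15),-73)
m=bot.camera_model("wrist");im=bot.read_camera("wrist")
np.savez("w1",**m);cv2.imwrite("pics/w1.png",im[...,::-1])
print(proj(m,[(.477,-.219,.05)]))
E
```

```text
t 2.1 at [ 0.477  -0.2232  0.2195] yh -73.0 slide [ 1.4 -4.2 69.5] roll 0.0 F [-1.  -0.3 -0.4] q7 -0.71 w 0.999
[[317.108525   207.58514887]]
```

View pics/w1.png

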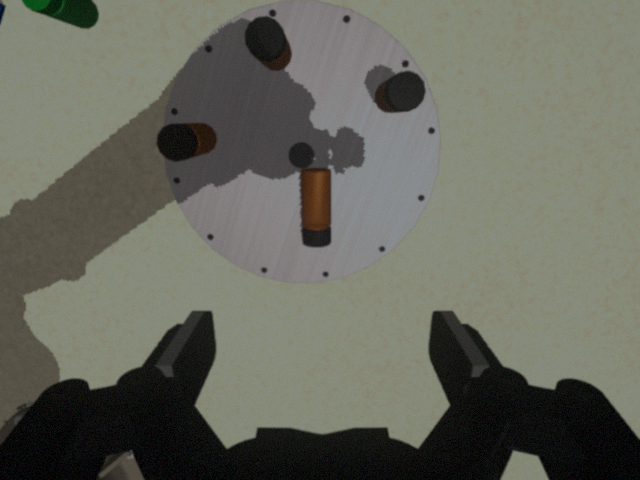

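The wrist view shows the tipped vial from (316,169) to its cap end at (317,245). The mid-point is (316.5,207), which matches the predicted pixel (317,208), and the vial lines up with the fingers' gap.

```bash
python3 - <<'E'
from h import *
im=cv2.imread("pics/w1.png");m=dict(np.load("w1.npz"))
hsv=cv2.cvtColor(im,cv2.COLOR_BGR2HSV);H,S,V=[hsv[...,i].astype(int) for i in range(3)]
a=((H<20)&(S>120)|(V<50));a[:168]=0;a[255:]=0;a[:,:295]=0;a[:,340:]=0
k=max(blobs(a),key=cv2.contourArea);r=cv2.minAreaRect(k);print(r)
b=cv2.boxPoints(r);b=b[np.argsort(b[:,1])];e=plane(m,[b[:2].mean(0),b[2:].mean(0)],.05)
d=e[1]-e[0];print(e,np.linalg.norm(d),np.degrees(np.arctan2(d[1],d[0])))
c=e.mean(0);go((c[0],c[1],.12),-73);go((c[0],c[1],.039),-73)
E
```

```text
((315.0, 206.5), (77.0, 28.0), 90.0)
[[ 0.51120197 -0.20671745  0.05      ]
 [ 0.4414777  -0.22760194  0.05      ]] 0.07278486070847567 -163.32547518014908
t 2.15 at [ 0.4775 -0.2204  0.2195] yh -72.8 slide [ 0.  -3.5 99.5] roll 0.2 F [0.3 0.4 0.4] q7 -0.71 w 0.998
t 2.15 at [ 0.4775 -0.2204  0.2195] yh -72.8 slide [  0.2  -3.6 180.5] roll 0.2 F [0.3 0.4 0.4] q7 -0.71 w 0.998
```

Request:
send_rows(slide=[[0,0,15],[0,-1,35],[0,-1,60],[0,-1,85],[0,-1,105],[0,-1,120],[0,-1,120],[0,-1,120]], roll=[0,0,0,0,0,0,0,0], claw=[0.7,0.7,0.7,0.7,0.7,0.7,0.7,0.7])

```text
t: 2.82
eef_pos: [0.4783, -0.215, 0.0996]
tool_rot: [-0.001, 0.988, 0.153, -0.001]
contact_force: [0.7, 0.3, 0.5]
gripper_width: 0.702
grasp_force: 0.0
```

```bash
python3 -c "
from h import *
go((.4767,-.218,.0395),-73.2)"
```

```text
t 2.82 at [ 0.4783 -0.215   0.0996] yh -72.3 slide [-2.4  2.4 60.1] roll 0.9 F [0.7 0.3 0.5] q7 -0.57 w 0.702
```

Request:
send_rows(slide=[[-1,1,8],[-2,2,20],[-2,2,32],[-2,2,44],[-2,2,54],[-2,2,60],[-2,2,60],[-2,2,60]], roll=[0.5,1,1,1,1,1,1,1], claw=[0.65,0.65,0.65,0.65,0.65,0.65,0.65,0.65])

```text
t: 3.48
eef_pos: [0.477, -0.2188, 0.0395]
tool_rot: [-0.0, 0.99, 0.144, -0.0]
contact_force: [-0.1, 0.1, 0.2]
gripper_width: 0.648
grasp_force: 0.0
```

```bash
python3 - <<'E'
from h import *
go((.4767,-.218,.0395),-73.2)
m=bot.camera_model("wrist");im=bot.read_camera("wrist")
np.savez("w2",**m);cv2.imwrite("pics/w2.png",im[...,::-1])
E
```

```text
t 3.48 at [ 0.477  -0.2188  0.0395] yh -73.4 slide [-0.1 -0.9  0. ] roll -0.2 F [-0.1  0.1  0.2] q7 -0.5 w 0.648
```

View pics/w2.png

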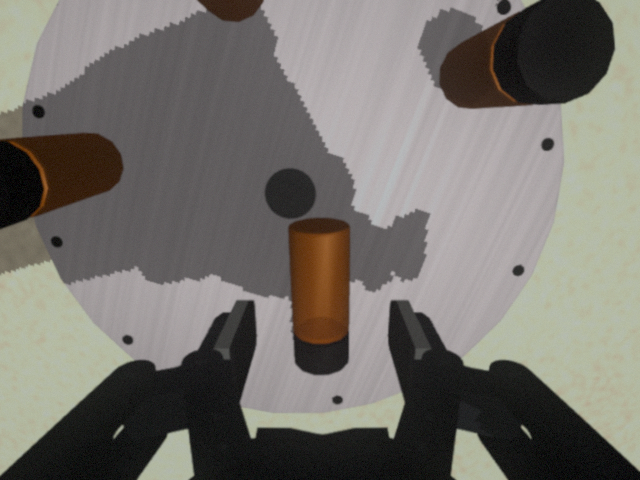

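The wrist view at grasp height shows the vial at (320,296) between the pads at (240,330) and (405,330), centred laterally and not touched. I'll check the lengthwise position numerically.

```bash
python3 - <<'E'
from h import *
m=dict(np.load("w2.npz"))
u=np.array([np.cos(np.radians(16.8)),np.sin(np.radians(16.8)),0])
c=np.array([.477,-.2188,.05])
for k in (35,11,0,-11,-19,-35): print(k,proj(m,[c+u*k/1000]).round(),proj(m,[c+u*k/1000+[0,0,.014]]).round(),proj(m,[c+u*k/1000+[0,0,-.011]]).round())
E
```

```text
35 [[322. 225.]] [[322. 234.]] [[322. 218.]]
11 [[322. 275.]] [[322. 288.]] [[322. 266.]]
0 [[322. 297.]] [[322. 311.]] [[322. 287.]]
-11 [[322. 317.]] [[322. 333.]] [[322. 306.]]
-19 [[322. 332.]] [[322. 348.]] [[322. 320.]]
-35 [[322. 360.]] [[322. 378.]] [[322. 347.]]
```

```bash
python3 - <<'E'
from h import *
o=bot.get_obs();w,x,y,z=o["tool_rot"];R=Ro.from_quat([x,y,z,w]).as_matrix();p=o["eef_pos"]
m=dict(np.load("w2.npz"));print(m["camera_matrix"][0,0],m["D"])
T=m["camera_from_world"];c=-T[:3,:3].T@T[:3,3];print("cam in tool",R.T@(c-p),"axis",R.T@T[2,:3])
for name,L,Rr,hw in [("w1",(212,311),(433,311),.0425),("w2",(255,300),(390,300),.65*.0425),("w2b",(250,335),(393,335),.65*.0425)]:
    _,d=ray(m,[L,Rr]);d=d@R;cc=R.T@(c-p)
    s=2*hw/abs(d[0,1]-d[1,1]) 
    print(name,[(cc+s*k).round(4).tolist() for k in d])
for t in [(-.011,.0276,0),(.011,.0276,0),(-.011,.0276,-.007),(-.011,.0276,-.0187),(.011,.0276,-.0187)]: print(t,proj(m,[p+R@np.array(t)]).round())
E
```

```text
375.6827952486175 [-0.06172265  0.          0.          0.          0.        ]
cam in tool [ 0.07894175 -0.00020783 -0.16958086] axis [-3.09183274e-01 -6.96371335e-04  9.51002218e-01]
w1 [[0.0091, -0.0426, -0.0415], [0.009, 0.0424, -0.0415]]
w2 [[0.0087, -0.0277, -0.0313], [0.0086, 0.0276, -0.0313]]
w2b [[-0.0001, -0.0281, -0.0436], [-0.0002, 0.0271, -0.0436]]
(-0.011, 0.0276, 0) [[377. 307.]]
(0.011, 0.0276, 0) [[379. 266.]]
(-0.011, 0.0276, -0.007) [[379. 313.]]
(-0.011, 0.0276, -0.0187) [[383. 326.]]
(0.011, 0.0276, -0.0187) [[386. 282.]]
```

```bash
python3 -c "
import cv2
im=cv2.imread('pics/w2.png')[210:470,190:450]
im=cv2.convertScaleAbs(im,alpha=2.2,beta=10)
cv2.imwrite('pics/c2.png',cv2.resize(im,(600,600),interpolation=2))"
```

```text
(no output)
```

View pics/c2.png

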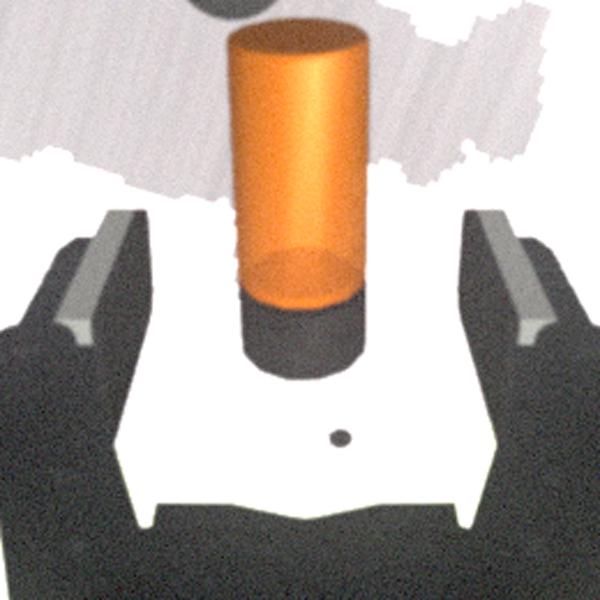

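The crop shows the pads' black inner faces and their ends at about (148,250) and (462,250). By my geometry the tips may sit higher than the stated TCP, so I'll check from the side with the scene camera before closing.

```bash
python3 - <<'E'
from h import *
im=bot.read_camera("scene")[...,::-1];m=bot.camera_model("scene")
cv2.imwrite("pics/s2.png",im)
p=bot.get_obs()["eef_pos"];q=proj(m,[p,p+[0,0,.03],p+[0,0,.0945]]);print(q)
x0,y0=int(q[0][0])-70,int(q[0][1])-100
print(x0,y0)
cv2.imwrite("pics/c3.png",cv2.resize(cv2.convertScaleAbs(np.ascontiguousarray(im[y0:y0+140,x0:x0+140]),alpha=1.7),(600,600),interpolation=2))
E
```

```text
[[188.00697414 297.19028054]
 [184.41680998 288.09373523]
 [176.03589024 266.7971051 ]]
118 197
```

View pics/c3.png

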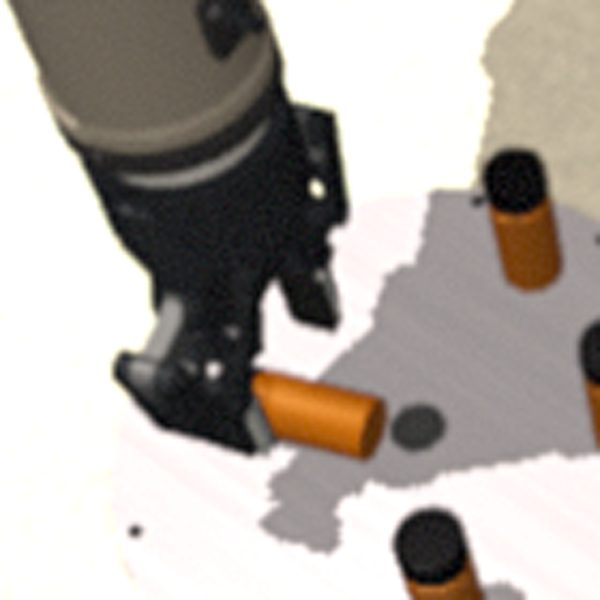

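```bash
python3 - <<'E'
from h import *
m=dict(np.load("w2.npz"));s=bot.camera_model("scene")
o=bot.get_obs();w,x,y,z=o["tool_rot"];R=Ro.from_quat([x,y,z,w]).as_matrix();p=o["eef_pos"]
for a,b in [((390.3,301),(181.5,299.7)),((253.6,301),(196.2,273.5))]:
    t=tri([m,s],[a,b]);print(t,"tool",R.T@(t-p),proj(m,[t])-a,proj(s,[t])-b)
for t in [(.011,.0276,-.006),(.011,-.0276,-.006),(-.011,.0276,-.006),(-.011,-.0276,-.006),(.011,.0276,-.03),(.011,-.0276,-.03)]:
    print(t,(proj(s,[p+R@np.array(t)])-[118,197])*4.286)
E
```

```text
[ 0.49477591 -0.2415349   0.07705407] tool [ 0.01000015  0.02652784 -0.03679376] [[-0.00855969  2.04758735]] [[0.41538554 0.22753014]]
[ 0.48398277 -0.19024531  0.08485357] tool [ 0.01427635 -0.02570739 -0.04461305] [[-0.12917798  1.58286046]] [[0.28791976 0.17279523]]
(0.011, 0.0276, -0.006) [[291.50682615 483.61333469]]
(0.011, -0.0276, -0.006) [[349.23583254 375.01014779]]
(-0.011, 0.0276, -0.006) [[243.32498647 469.91109674]]
(-0.011, -0.0276, -0.006) [[302.38316153 362.36008074]]
(0.011, 0.0276, -0.03) [[278.71484862 452.92672815]]
(0.011, -0.0276, -0.03) [[338.13536778 343.11799742]]
```

Both views put the visible fingertips about 30–40 mm behind the nominal TCP, at z≈0.075, above the vial. I'll lower in small steps and watch the force.

Request:
send_rows(slide=[[0,0,1],[0,0,2],[0,0,3],[0,0,4],[0,0,5],[0,0,6],[0,0,6],[0,0,6]], roll=[0,0,0,0,0,0,0,0], claw=[0.6,0.58,0.55,0.55,0.55,0.55,0.55,0.55])

```text
t: 4.25
eef_pos: [0.4773, -0.2186, 0.0339]
tool_rot: [-0.0, 0.99, 0.144, -0.0]
contact_force: [-0.0, 0.1, -0.4]
gripper_width: 0.551
grasp_force: 0.0
```

```bash
python3 - <<'E'
from h import *
o=bot.get_obs();w,x,y,z=o["tool_rot"];R=Ro.from_quat([x,y,z,w]).as_matrix();p=o["eef_pos"];print(p,o["contact_force"])
m=bot.camera_model("wrist");im=bot.read_camera("wrist")[...,::-1];cv2.imwrite("pics/w3.png",im)
# pad tip inner edges: dark vs bright platter along rows
g=im.max(2).astype(int)
for r in range(262,345,6):
    row=g[r];d=np.where(row[:322]<60)[0];d=d[d<290];e=np.where(row[352:]<60)[0]+352
    print(r,d.max() if len(d) else None,e.min() if len(e) else None)
E
```

```text
[ 0.47727043 -0.2186327   0.03386026] [-0.02512499  0.09534693 -0.39613765]
262 None None
268 None None
274 None 520
280 None None
286 None None
292 None None
298 262 None
304 264 380
310 264 379
316 264 379
322 265 379
328 265 378
334 265 378
340 265 379
```

Request:
send_rows(slide=[[0,0,1],[0,0,2],[0,0,3],[0,0,4],[0,0,5],[0,0,6],[0,0,6],[0,0,6]], roll=[0,0,0,0,0,0,0,0], claw=[0.55,0.55,0.55,0.55,0.55,0.55,0.55,0.55])

```text
t: 4.97
eef_pos: [0.4773, -0.2187, 0.0279]
tool_rot: [-0.0, 0.99, 0.144, -0.0]
contact_force: [0.6, -0.4, 0.0]
gripper_width: 0.554
grasp_force: 0.0
```

Request:
send_rows(slide=[[0,0,1],[0,0,2],[0,0,3],[0,0,4],[0,0,5],[0,0,5],[0,0,5],[0,0,5]], roll=[0,0,0,0,0,0,0,0], claw=[0.55,0.55,0.55,0.55,0.55,0.55,0.55,0.55])

```text
t: 5.63
eef_pos: [0.4773, -0.2187, 0.0229]
tool_rot: [-0.0, 0.99, 0.144, 0.0]
contact_force: [0.0, -0.2, 0.1]
gripper_width: 0.55
grasp_force: 0.0
```

```bash
python3 - <<'E'
from h import *
p=bot.get_obs()["eef_pos"];print(p)
im=bot.read_camera("scene")[...,::-1];cv2.imwrite("pics/s3.png",im)
a=cv2.convertScaleAbs(np.ascontiguousarray(im[240:320,140:240]),alpha=1.7)
w=cv2.convertScaleAbs(bot.read_camera("wrist")[...,::-1],alpha=1.7);cv2.imwrite("pics/w4.png",w)
cv2.imwrite("pics/c4.png",np.hstack([cv2.resize(a,(500,400),interpolation=2),cv2.resize(np.ascontiguousarray(w[200:440,200:380+70]),(300,400),interpolation=2)[:, :]]))
E
```

```text
[ 0.47734674 -0.21870059  0.02294061]
```

View pics/c4.png

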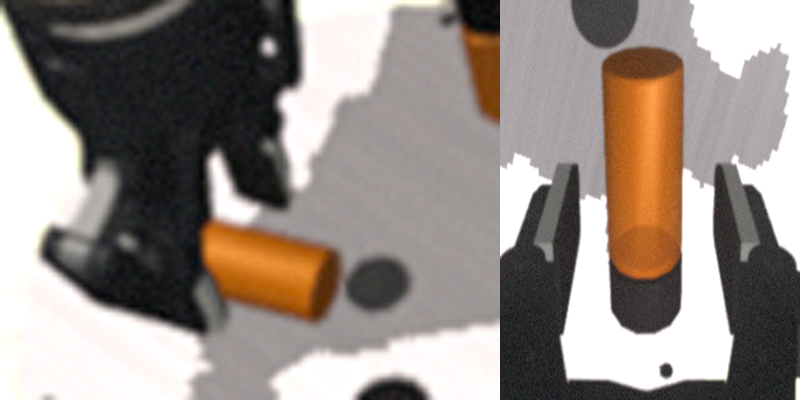

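The tips now sit beside the upper half of the vial with no contact, and they are evenly spaced either side of it. I'll continue lowering.

Request:
send_rows(slide=[[0,0,1],[0,0,2],[0,0,3],[0,0,4],[0,0,5],[0,0,6],[0,0,6],[0,0,6]], roll=[0,0,0,0,0,0,0,0], claw=[0.55,0.55,0.55,0.55,0.55,0.55,0.55,0.55])

```text
t: 6.4
eef_pos: [0.4773, -0.2187, 0.0169]
tool_rot: [-0.0, 0.99, 0.144, -0.0]
contact_force: [-0.6, -0.9, 0.5]
gripper_width: 0.552
grasp_force: 0.0
```

```bash
python3 - <<'E'
from h import *
im=cv2.imread("pics/w4.png");s=bot.camera_model("scene")
o=bot.get_obs();w,x,y,z=o["tool_rot"];R=Ro.from_quat([x,y,z,w]).as_matrix();p=o["eef_pos"]
p0=np.array([p[0],p[1],.0229])
for L in (-.025,-.03,-.035,-.04):
  for t in [(.011,.029),(-.011,.029),(.011,-.029),(-.011,-.029)]:
    print(L,t,((proj(s,[p0+R@np.array([*t,L])])-[140,240])*5).round())
# tool frame of wrist cam tip pixels using gap .55*85
m=bot.camera_model("wrist");c=-m["camera_from_world"][:3,:3].T@m["camera_from_world"][:3,3]
sc=250/300
for a,b,r in [(578,715,163),]:
    uv=[(200+(a-500)*250/300,200+r*.6),(200+(b-500)*250/300,200+r*.6)]
    _,d=ray(m,uv);d=d@R;print(uv,(R.T@(c-p)+d[0]*(.55*.085/abs(d[0,1]-d[1,1]))))
E
```

```text
-0.025 (0.011, 0.029) [[227. 349.]]
-0.025 (-0.011, 0.029) [[171. 333.]]
-0.025 (0.011, -0.029) [[298. 216.]]
-0.025 (-0.011, -0.029) [[243. 201.]]
-0.03 (0.011, 0.029) [[224. 342.]]
-0.03 (-0.011, 0.029) [[168. 326.]]
-0.03 (0.011, -0.029) [[295. 208.]]
-0.03 (-0.011, -0.029) [[240. 193.]]
-0.035 (0.011, 0.029) [[221. 334.]]
-0.035 (-0.011, 0.029) [[164. 318.]]
-0.035 (0.011, -0.029) [[293. 200.]]
-0.035 (-0.011, -0.029) [[238. 186.]]
-0.04 (0.011, 0.029) [[218. 327.]]
-0.04 (-0.011, 0.029) [[161. 311.]]
-0.04 (0.011, -0.029) [[290. 193.]]
-0.04 (-0.011, -0.029) [[235. 178.]]
[(265.0, 297.8), (379.16666666666663, 297.8)] [ 0.00972407 -0.02337316 -0.03134684]
```

Request:
send_rows(slide=[[0,0,1],[0,0,2],[0,0,3],[0,0,4],[0,0,5],[0,0,6],[0,0,6],[0,0,6]], roll=[0,0,0,0,0,0,0,0], claw=[0.55,0.52,0.5,0.5,0.5,0.5,0.5,0.5])

```text
t: 7.07
eef_pos: [0.4773, -0.2187, 0.0109]
tool_rot: [-0.0, 0.99, 0.144, -0.0]
contact_force: [0.0, 0.6, 0.4]
gripper_width: 0.504
grasp_force: 0.0
```

Request:
send_rows(slide=[[0,0,0],[0,0,0],[0,0,0],[0,0,0],[0,0,0],[0,0,0],[0,0,0],[0,0,0]], roll=[0,0,0,0,0,0,0,0], claw=[0.46,0.42,0.4,0.38,0.36,0.34,0.32,0.3], force=25)

```text
t: 7.73
eef_pos: [0.4774, -0.2187, 0.0111]
tool_rot: [-0.0, 0.99, 0.144, 0.0]
contact_force: [-1.2, -0.0, 1.9]
gripper_width: 0.32
grasp_force: 24.5
```

Request:
send_rows(slide=[[0,0,0],[0,0,-1],[0,0,-3],[0,0,-7],[0,0,-14],[0,0,-22],[0,0,-30],[0,0,-35]], roll=[0,0,0,0,0,0,0,0], claw=[0.28,0.28,0.28,0.28,0.28,0.28,0.28,0.28])

```text
t: 8.4
eef_pos: [0.4779, -0.219, 0.0473]
tool_rot: [0.0, 0.99, 0.144, 0.001]
contact_force: [0.9, 0.1, 0.1]
gripper_width: 0.319
grasp_force: 24.6
```

```bash
python3 - <<'E'
from h import *
im=bot.read_camera("wrist")[...,::-1];cv2.imwrite("pics/w5.png",im)
hsv=cv2.cvtColor(im,cv2.COLOR_BGR2HSV)
a=(hsv[...,0]<20)&(hsv[...,1]>120);a[:,:285]=0;a[:,360:]=0;a[:200]=0
k=max(blobs(a),key=cv2.contourArea);print(cv2.minAreaRect(k))
o=bot.get_obs();print(o["gripper_width"],o["grasp_force"],o["contact_force"])
E
```

```text
((321.6902160644531, 313.39056396484375), (153.01016235351562, 72.96727752685547), 88.8982925415039)
0.3165636743639472 24.613082706928253 [-0.36939572 -0.87693139  0.88211807]
```

Request:
send_rows(slide=[[0,0,-8],[0,0,-20],[0,0,-35],[0,0,-55],[0,0,-75],[0,0,-92],[0,0,-103],[0,0,-105]], roll=[0,0,0,0,0,0,0,0], claw=[0.28,0.28,0.28,0.28,0.28,0.28,0.28,0.28])

```text
t: 9.12
eef_pos: [0.4785, -0.2192, 0.1532]
tool_rot: [0.001, 0.99, 0.144, 0.002]
contact_force: [0.7, 0.5, -0.4]
gripper_width: 0.316
grasp_force: 24.7
```

```bash
python3 -c "
from h import *
go((.522,.209,.15),-11.6)"
```

```text
t 9.12 at [ 0.4785 -0.2192  0.1532] yh -73.4 slide [ 163.8 -398.1    3.2] roll -61.8 F [ 0.7  0.5 -0.4] q7 -0.64 w 0.316
```

Request:
send_rows(slide=[[4,-10,0],[12,-29,0],[23,-56,0],[36,-88,0],[49,-120,0],[62,-152,0],[75,-184,0],[88,-216,0]], roll=[-2,-5,-9,-14,-19,-24,-29,-34], claw=[0.28,0.28,0.28,0.28,0.28,0.28,0.28,0.28])

```text
t: 9.78
eef_pos: [0.4987, 0.016, 0.1499]
tool_rot: [-0.0, 0.903, 0.43, -0.001]
contact_force: [0.3, -0.4, -0.3]
gripper_width: 0.316
grasp_force: 24.6
```

```bash
python3 -c "
from h import *
go((.522,.209,.15),-11.6)"
```

```text
t 9.78 at [0.4987 0.016  0.1499] yh -39.0 slide [ 164.6 -103.5   -0.2] roll -27.4 F [ 0.3 -0.4 -0.3] q7 -0.63 w 0.316
```

Request:
send_rows(slide=[[28,-18,0],[56,-36,0],[84,-53,0],[110,-69,0],[133,-84,0],[150,-94,0],[160,-101,0],[164,-103,0]], roll=[-5,-10,-14,-19,-23,-25,-27,-27], claw=[0.28,0.28,0.28,0.28,0.28,0.28,0.28,0.28])

```text
t: 10.45
eef_pos: [0.5239, 0.2076, 0.1501]
tool_rot: [-0.0, 0.778, 0.628, -0.001]
contact_force: [0.3, -0.2, -0.1]
gripper_width: 0.317
grasp_force: 24.6
```

```bash
python3 - <<'E'
from h import *
go((.522,.209,.15),-11.6)
m=bot.camera_model("wrist");im=bot.read_camera("wrist")[...,::-1];np.savez("w6",**m)
cv2.imwrite("pics/w6.png",im)
m=bot.camera_model("wrist")
print(proj(m,[(.522,.209,.028)]))
E
```

```text
t 10.45 at [0.5239 0.2076 0.1501] yh -12.2 slide [ 1.  -2.2  0.1] roll -0.6 F [ 0.3 -0.2 -0.1] q7 -0.52 w 0.317
[[318.64505285 220.54314001]]
```

View pics/w6.png

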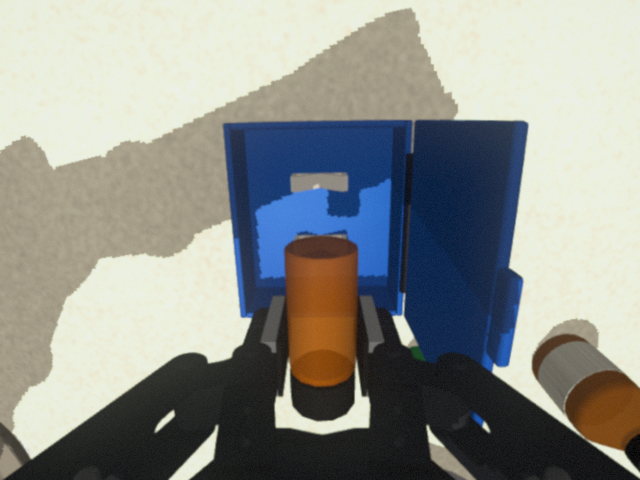

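The wrist view shows the vial held lengthwise over the box. The far saddle spans columns 291–348 at rows 173–192, the near one is at (322,236), and the rim corners are at (224,124) and (411,121). The lid is open at right.

```bash
python3 - <<'E'
from h import *
m=dict(np.load("w6.npz"));im=cv2.imread("pics/w6.png")
hsv=cv2.cvtColor(im,cv2.COLOR_BGR2HSV)
a=(hsv[...,1]<90)&(hsv[...,2]>90);a[:165]=0;a[200:]=0;a[:,:270]=0;a[:,370:]=0
k=max(blobs(a),key=cv2.contourArea);print(cv2.boundingRect(k),cv2.minAreaRect(k))
x,y,w,h=cv2.boundingRect(k)
f=plane(m,[(x,y),(x+w,y)],.026);
d=np.array([np.cos(np.radians(78.4)),np.sin(np.radians(78.4)),0]);n=np.array([d[1],-d[0],0])
c=f.mean(0);print("saddle",f,np.linalg.norm(f[0]-f[1]),"cradle",c-d*.033)
r=plane(m,[(224,124),(411,121)],.055);e=r[1]-r[0];print("rim",r,np.linalg.norm(e),np.degrees(np.arctan2(e[1],e[0])),"centre",r[0]+n*.065-d*.075)
b=(hsv[...,0]<20)&(hsv[...,1]>120);b[:,:270]=0;b[:,370:]=0;b[:230]=0;b[390:]=0
k=max(blobs(b),key=cv2.contourArea);print("vial",cv2.minAreaRect(k))
q=bot.get_obs()["eef_pos"]
for ends in (.035,-.035):
    print(proj(m,[q+[0,0,.039]+d*ends,q+[0,0,.039]+d*ends+n*.014,q+[0,0,.039]+d*ends+[0,0,.014]]).round())
E
```

```text
(290, 172, 58, 20) ((318.5, 181.5), (19.0, 57.0), 90.0)
saddle [[0.5079762  0.25221418 0.026     ]
 [0.55211748 0.24264742 0.026     ]] 0.045166087514162095 cradle [0.52341127 0.21510482 0.026     ]
rim [[0.47492335 0.29684337 0.055     ]
 [0.59949913 0.27181006 0.055     ]] 0.12706609430903257 -11.362177250255785 centre [0.52351489 0.21030516 0.055     ]
vial ((321.61090087890625, 312.04608154296875), (150.07730102539062, 71.73475646972656), 88.60282135009766)
[[323. 247.]
 [361. 247.]
 [323. 261.]]
[[324. 401.]
 [357. 401.]
 [324. 426.]]
```

```bash
python3 -c "
from h import *
go((.5229,.2102,.02),-11.6)"
```

```text
t 10.5 at [0.5243 0.2068 0.1503] yh -12.3 slide [  3.   -2.  130.3] roll -0.7 F [-0.   0.8  0.6] q7 -0.52 w 0.315
```

Request:
send_rows(slide=[[1,-1,10],[2,-1,28],[3,-2,48],[3,-2,70],[3,-2,90],[3,-2,107],[3,-2,116],[3,-2,120]], roll=[0,-0.5,-0.5,-0.5,-0.5,-0.5,-0.5,-0.5], claw=[0.28,0.28,0.28,0.28,0.28,0.28,0.28,0.28])

```text
t: 11.17
eef_pos: [0.5224, 0.2066, 0.0292]
tool_rot: [0.0, 0.778, 0.629, -0.002]
contact_force: [0.4, -0.3, -0.3]
gripper_width: 0.314
grasp_force: 24.7
```

```bash
python3 -c "
from h import *
go((.5229,.2102,-.011),-11.6)"
```

```text
t 11.17 at [0.5224 0.2066 0.0292] yh -12.1 slide [ 3.8 -0.1 40.2] roll -0.5 F [ 0.4 -0.3 -0.3] q7 -0.44 w 0.314
```

Request:
send_rows(slide=[[1,0,5],[2,0,11],[3,0,17],[3,0,23],[3,0,28],[3,0,32],[3,0,35],[3,0,36]], roll=[-0.5,-0.5,-0.5,-0.5,-0.5,-0.5,-0.5,-0.5], claw=[0.28,0.28,0.28,0.28,0.28,0.28,0.28,0.28])

```text
t: 11.83
eef_pos: [0.5237, 0.2117, -0.0056]
tool_rot: [-0.0, 0.774, 0.633, -0.0]
contact_force: [-0.2, 0.5, -0.2]
gripper_width: 0.315
grasp_force: 24.7
```

```bash
python3 -c "
from h import *
go((.5229,.2102,-.011),-11.6)"
```

```text
t 11.83 at [ 0.5237  0.2117 -0.0056] yh -11.4 slide [-1.6 -0.5  5.4] roll 0.2 F [-0.2  0.5 -0.2] q7 -0.42 w 0.315
```

Vial is just above the seat, so I'll lower slowly while watching the force.

Request:
send_rows(slide=[[-1,0,1],[-1,0,2],[-1,0,3],[-1,0,4],[-1,0,5],[-1,0,5],[-1,0,5],[-1,0,5]], roll=[0,0,0,0,0,0,0,0], claw=[0.28,0.28,0.28,0.28,0.28,0.28,0.28,0.28])

```text
t: 12.5
eef_pos: [0.5237, 0.211, -0.01]
tool_rot: [-0.0, 0.774, 0.633, 0.0]
contact_force: [-2.1, 1.0, 1.5]
gripper_width: 0.313
grasp_force: 24.8
```

Request:
send_rows(slide=[[0,0,0.5],[0,0,1],[0,0,1],[0,0,1],[0,0,1],[0,0,1],[0,0,1],[0,0,1]], roll=[0,0,0,0,0,0,0,0], claw=[0.28,0.28,0.28,0.28,0.28,0.28,0.28,0.28])

```text
t: 13.17
eef_pos: [0.5238, 0.2111, -0.0101]
tool_rot: [-0.0, 0.774, 0.633, 0.0]
contact_force: [-4.7, -0.8, 10.9]
gripper_width: 0.316
grasp_force: 25.7
```

Request:
send_rows(slide=[[0,0,0],[0,0,0],[0,0,0],[0,0,0],[0,0,0],[0,0,0],[0,0,0],[0,0,0]], roll=[0,0,0,0,0,0,0,0], claw=[0.33,0.35,0.37,0.4,0.43,0.47,0.5,0.5])

```text
t: 13.83
eef_pos: [0.5237, 0.2108, -0.0112]
tool_rot: [-0.0, 0.774, 0.633, -0.0]
contact_force: [-1.9, 0.1, -1.3]
gripper_width: 0.501
grasp_force: 0.0
```

Request:
send_rows(slide=[[0,0,-1],[0,0,-4],[0,0,-10],[0,0,-20],[0,0,-35],[0,0,-55],[0,0,-80],[0,0,-105]], roll=[0,0,0,0,0,0,0,0], claw=[0.5,0.5,0.5,0.5,0.5,0.5,0.5,0.5])

```text
t: 14.5
eef_pos: [0.524, 0.2106, 0.0958]
tool_rot: [0.0, 0.774, 0.633, 0.0]
contact_force: [0.2, 0.8, -0.2]
gripper_width: 0.5
grasp_force: 0.0
```

```bash
python3 - <<'E'
from h import *
go((.5229,.2102,.25),-11.6)
m=bot.camera_model("wrist");im=bot.read_camera("wrist")[...,::-1];np.savez("w7",**m)
cv2.imwrite("pics/w7.png",im)
t=bot.read_camera("top")[...,::-1];cv2.imwrite("pics/top7.png",t)
cv2.imwrite("pics/c7.png",np.hstack([cv2.resize(im,(533,400)),cv2.resize(np.ascontiguousarray(t[200:350,130:230]),(267,400),interpolation=2)]))
E
```

```text
t 14.5 at [0.524  0.2106 0.0958] yh -11.5 slide [  -0.6   -0.9 -154.2] roll 0.1 F [ 0.2  0.8 -0.2] q7 -0.48 w 0.5
```

View pics/c7.png

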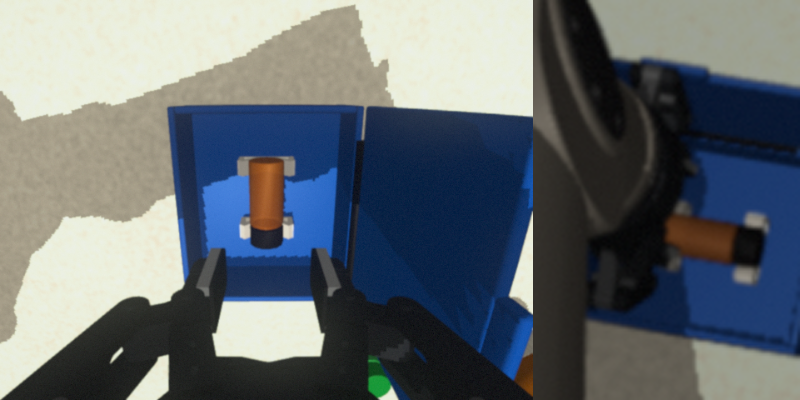

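The vial lies in both V saddles at (267,200) in the crop, straight and let go, with the lid still open. Next I'll check its position numerically and plan the lid push.

```bash
python3 - <<'E'
from h import *
m=dict(np.load("w7.npz"));k=640/533
d=np.array([np.cos(np.radians(78.4)),np.sin(np.radians(78.4)),0]);n=np.array([d[1],-d[0],0])
c=np.array([.5229,.2102,.028])
# base end centre, cap end lower edge (at z .014ish), saddle edges
e=plane(m,[(267*k,158*k)],.040)[0];f=plane(m,[(267*k,247*k)],.022)[0]
print("ends along y:",(e-c)@d,(f-c)@d,"x",(e-c)@n,(f-c)@n)
s=plane(m,[(238*k,157*k),(295*k,157*k)],.026);print("saddle far edge y",(s-c)@d,"x",(s-c)@n)
# lid: hinge and free edge positions, image lid top edge corners (367,108),(533,118)
h=c+n*.065;h[2]=.0555
for th in (1.6,1.7,1.75,1.8,1.85):
    q=h+d*.075+n*(-.130*np.cos(th))+[0,0,.130*np.sin(th)]
    print(th,proj(m,[q])[0]/k, proj(bot.camera_model("top"),[q,q-d*.15]).round(1).tolist())
print("hinge",h)
for a,r,z in [(0,0.13,.27),(.09,0,.27),(.09,0,.2)]:
    pass
go(h+n*.11+[0,0,.2145],-11.6)
E
```

```text
ends along y: 0.03921898448328402 -0.041250988278359796 x 0.00011186920455607498 0.00013357329977790273
saddle far edge y [0.03746776 0.03753285] x [-0.02231776  0.02171613]
1.6 [526.91168178 124.10456004] [[136.6, 222.9], [231.7, 238.9]]
1.7 [566.48874025 125.39427689] [[138.7, 215.0], [233.5, 230.7]]
1.75 [583.21919503 125.92961622] [[139.9, 211.1], [234.4, 226.8]]
1.8 [597.80684922 126.37318618] [[141.1, 207.4], [235.4, 222.9]]
1.85 [610.26673718 126.71406122] [[142.3, 203.8], [236.4, 219.2]]
hinge [0.58657239 0.19712994 0.0555    ]
t 14.6 at [0.5272 0.2119 0.099 ] yh -11.5 slide [  -1.9  172.3 -169.9] roll 0.1 F [ 1.  -0.2 -0.3] q7 -0.48 w 0.499
```

Request:
send_rows(slide=[[0,0,-25],[0,0,-60],[0,0,-95],[0,0,-120],[4,34,-122],[8,68,-122],[12,102,-122],[15,134,-122]], roll=[0,0,0,0,0,0,0,0], claw=[0.5,0.5,0.4,0.3,0.2,0.1,0,0])

```text
t: 15.27
eef_pos: [0.6597, 0.1991, 0.2166]
tool_rot: [0.0, 0.774, 0.633, 0.001]
contact_force: [0.2, -0.3, 0.4]
gripper_width: -0.0
grasp_force: 0.0
```

```bash
cat > b.py <<'E'
from h import *
d=np.array([np.cos(np.radians(78.4)),np.sin(np.radians(78.4)),0]);n=np.array([d[1],-d[0],0])
c=np.array([.5229,.2102,0])
def bx(): # TCP in box coords, mm
    o=bot.get_obs();q=o["eef_pos"]-c;print("t",round(o["t"],2),"box x,y,z",(np.array([q@n,q@d,q[2]])*1000).round(1),"F",(np.array([o["contact_force"]@n,o["contact_force"]@d,o["contact_force"][2]])).round(1))
bx()
E
python3 - <<'E'
import b
from h import *
m=bot.camera_model("wrist");im=bot.read_camera("wrist")[...,::-1];cv2.imwrite("pics/w8.png",im)
t=plane(bot.camera_model("top"),[(309,168)],.07);print("bottle about",t,(t-b.c)@b.n,(t-b.c)@b.d)
# shut fingertip end: lowest row index of dark pad near col 320
g=im.max(2).astype(int);col=g[:,310:335].mean(1);print([ (r,int(col[r])) for r in range(240,360,8)])
q=bot.get_obs()["eef_pos"]
for L in (0,-.015,-.02,-.025,-.03,-.035): print(L,proj(m,[q+b.d*.011+[0,0,-L]]).round())
E
```

```text
t 15.27 box x,y,z [136.2  16.6 216.6] F [ 0.2 -0.2  0.4]
bottle about [[0.7225527 0.0052632 0.07     ]] [0.23678311] [-0.16060527]
[(240, 180), (248, 180), (256, 180), (264, 179), (272, 180), (280, 179), (288, 179), (296, 82), (304, 55), (312, 53), (320, 52), (328, 49), (336, 47), (344, 56), (352, 27)]
0 [[333. 268.]]
-0.015 [[334. 281.]]
-0.02 [[335. 286.]]
-0.025 [[335. 290.]]
-0.03 [[336. 296.]]
-0.035 [[336. 301.]]
```

Request:
send_rows(slide=[[0,0,12],[0,0,26],[0,0,40],[0,0,54],[0,0,66],[0,0,75],[0,0,79],[0,0,79]], roll=[0,0,0,0,0,0,0,0], claw=[0,0,0,0,0,0,0,0])

```text
t: 15.98
eef_pos: [0.6571, 0.1991, 0.1358]
tool_rot: [-0.0, 0.774, 0.633, -0.001]
contact_force: [0.3, -0.0, 0.0]
gripper_width: -0.002
grasp_force: 0.0
```

```bash
python3 b.py
```

```text
t 15.98 box x,y,z [133.7  16.1 135.8] F [0.3 0.  0. ]
```

Request:
send_rows(slide=[[0,-12,2],[0,-24,4],[0,-36,6],[0,-48,8],[0,-58,9],[0,-68,10],[0,-77,11],[0,-86,13]], roll=[0,0,0,0,0,0,0,0], claw=[0,0,0,0,0,0,0,0])

```text
t: 16.65
eef_pos: [0.574, 0.2164, 0.1248]
tool_rot: [0.0, 0.774, 0.633, 0.001]
contact_force: [1.3, 0.1, 1.2]
gripper_width: 0.002
grasp_force: 0.5
```

```bash
python3 b.py
```

```text
t 16.65 box x,y,z [ 48.8  16.4 124.8] F [1.2 0.4 1.2]
```

Request:
send_rows(slide=[[0,-9,4],[0,-18,9],[0,-27,14],[0,-35,20],[0,-42,27],[0,-48,34],[0,-54,42],[0,-59,50]], roll=[0,0,0,0,0,0,0,0], claw=[0,0,0,0,0,0,0,0])

```text
t: 17.32
eef_pos: [0.5151, 0.2278, 0.073]
tool_rot: [-0.0, 0.774, 0.633, -0.0]
contact_force: [-0.7, 0.6, -0.4]
gripper_width: 0.003
grasp_force: 0.4
```

```bash
python3 b.py
```

```text
t 17.32 box x,y,z [-11.2  15.7  73. ] F [-0.8  0.4 -0.4]
```

Request:
send_rows(slide=[[0,-3,7],[0,-5,14],[0,-7,20],[0,-8,25],[0,-9,29],[0,-9,32],[0,-9,35],[0,-9,36]], roll=[0,0,0,0,0,0,0,0], claw=[0,0,0,0,0,0,0,0])

```text
t: 17.98
eef_pos: [0.5073, 0.2294, 0.0376]
tool_rot: [0.0, 0.774, 0.633, -0.0]
contact_force: [0.2, -0.5, 0.6]
gripper_width: 0.0
grasp_force: 0.2
```

```bash
python3 b.py
```

```text
t 17.98 box x,y,z [-19.1  15.7  37.6] F [ 0.2 -0.4  0.6]
```

Request:
send_rows(slide=[[0,0,1],[0,0,2],[0,0,3],[0,0,3],[0,0,3],[0,0,3],[0,0,3],[0,0,3]], roll=[0,0,0,0,0,0,0,0], claw=[0,0,0,0,0,0,0,0])

```text
t: 18.65
eef_pos: [0.5072, 0.2296, 0.035]
tool_rot: [-0.0, 0.774, 0.633, 0.0]
contact_force: [0.5, 0.1, -0.3]
gripper_width: -0.002
grasp_force: 0.0
```

Request:
send_rows(slide=[[0,0,1],[0,0,2],[0,0,3],[0,0,3],[0,0,3],[0,0,3],[0,0,3],[0,0,3]], roll=[0,0,0,0,0,0,0,0], claw=[0,0,0,0,0,0,0,0])

```text
t: 19.32
eef_pos: [0.5073, 0.2297, 0.0335]
tool_rot: [-0.0, 0.774, 0.633, 0.0]
contact_force: [-4.6, -1.8, 18.2]
gripper_width: 0.002
grasp_force: 9.1
```

The 18 N comes at exactly the closed-lid height, so the lid is on the rim. I'll retract and verify.

Request:
send_rows(slide=[[0,0,-4],[0,0,-15],[0,0,-35],[0,0,-60],[0,0,-90],[0,0,-120],[0,0,-150],[0,0,-170]], roll=[0,0,0,0,0,0,0,0], claw=[0,0,0,0,0,0,0,0])

```text
t: 19.98
eef_pos: [0.5082, 0.2296, 0.2054]
tool_rot: [0.0, 0.774, 0.633, 0.002]
contact_force: [0.7, -0.5, -0.7]
gripper_width: -0.001
grasp_force: 0.0
```

```bash
python3 - <<'E'
from h import *
import b
o=bot.get_obs();print(o["t"],o["eef_pos"],o["contact_force"])
ms=bot.camera_model("scene");mw=bot.camera_model("wrist")
w=bot.read_camera("wrist")[...,::-1];s=bot.read_camera("scene")[...,::-1];t=bot.read_camera("top")[...,::-1]
for nm,i in [("w9",w),("s9",s),("t9",t)]: cv2.imwrite(f"pics/{nm}.png",i)
for nm,im,m in [("wrist",w,mw),("scene",s,ms)]:
    hsv=cv2.cvtColor(im,cv2.COLOR_BGR2HSV);k=max(blobs((hsv[...,0]>105)&(hsv[...,0]<130)&(hsv[...,1]>130),300),key=cv2.contourArea)
    print(nm,cv2.approxPolyDP(k,3,True).reshape(-1,2).tolist())
    for th in (0,.06,.15):
        P=[b.c+b.n*(.065-.13*np.cos(th)+.006*np.sin(th))+b.d*y+[0,0,.0555+.13*np.sin(th)+.006*np.cos(th)] for y in (.075,-.075)]
        print(th,proj(m,P).round(1).tolist())
# motion of standing vials/bottle vs start
t0=cv2.imread("pics/scene0.png")
H0,H1=[cv2.cvtColor(i,cv2.COLOR_BGR2HSV) for i in (t0,s)]
for h in (H0,H1):
    for k in blobs((h[...,0]<20)&(h[...,1]>150)&(h[...,2]>30),60): 
        r=cv2.boundingRect(k)
        if 150<r[0]<400 and r[1]>220: print(r,end=" ")
    print()
E
```

```text
t 19.98 box x,y,z [-18.4  16.1 205.4] F [ 0.8 -0.3 -0.7]
19.9833 [0.5081588  0.22964654 0.20540082] [ 0.73196208 -0.5056657  -0.67335489]
wrist [[266, 146], [267, 211], [256, 212], [258, 251], [268, 252], [271, 257], [273, 306], [301, 308], [307, 295], [337, 295], [339, 306], [350, 309], [408, 306], [419, 147], [392, 142], [287, 142]]
0 [[264.4, 146.3], [271.6, 310.8]]
0.06 [[263.8, 146.9], [271.2, 314.9]]
0.15 [[263.9, 147.9], [271.6, 321.3]]
scene [[340, 131], [322, 142], [318, 140], [294, 161], [295, 181], [334, 209], [379, 175], [381, 159]]
0 [[339.4, 130.1], [291.3, 162.3]]
0.06 [[339.7, 127.5], [291.3, 159.7]]
0.15 [[340.4, 123.8], [291.6, 156.1]]
(213, 328, 19, 21) (256, 285, 15, 19) (174, 284, 34, 20) (359, 249, 34, 31) (233, 244, 15, 20) 
(213, 329, 19, 19) (256, 284, 15, 20) (359, 249, 34, 31) (233, 244, 15, 20)
```

The lid corners fit θ≈0 in both views, the standing vials and the bottle haven't moved, and the arm is clear. Handing in.

```bash
python3 -c "
from station import bot
print(bot.hand_in())"
```

```text
the job is handed in; nothing more can be done
None
```

The job is handed in at about 20 s: the tipped vial lies in both V saddles, the lid is shut on the rim, and the standing vials and bottle are where they started; hand-in returned no verdict.

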